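Bring the probe carrier round the bent rail

ROBOT

A 7-joint arm with a two-finger parallel gripper is mounted at the origin on a cart in front of the work surface, level with it; the furniture and walls round the work are solid. World frame = base frame: x ahead of the robot, y to its left, z up, the work surface at z = 0. Lengths are in m, angles in rad, forces in N, time in s.
With the tool pointing down it reaches from about 0.425 to 0.875 m from the base axis. Payload 4.7 kg.
Tool frame: the origin (TCP) lies at the very end of the fingers, on their centre line; the grasp point (between the pads) lies 19 mm behind it; z points along the fingers, y is the line along which they close (so a half turn about z gives the same grasp; the last joint's range is limited). The gripper opens to 87 mm and grips with 3 to 60 N. Pads are 19 mm wide; open, the fingers measure 117 mm over their backs; the gripper's body (75 mm by 190 mm) begins 51 mm behind the grasp point.
Start: joints at [-1.255, 0.321, -0.07, 1.45, 0.023, 1.371, -0.057], TCP at [0.193, 0.621, 0.187] pointing down, gripper open.
Joint ranges: [-2.86, 2.86], [-0.3, 2.09], [-1.38, 1.24], [0.06, 2.45], [-1.56, 4.7], [0.09, 2.05], [-2.69, 2.69]. Speed limits (rad/s): [2.57, 2.57, 3.14, 3.14, 3.14, 3.14, 3.14].

INTERFACE

Orientations are given as a rotation vector (axis times angle).
In Python, from station import get_state, read_camera, get_calibration, close_job gives the robot as it stands.
- The arm moves only by the shell command python3 -m inch 'ROWS' [FORCE]. ROWS is JSON, a list of rows, each a list of 7 numbers: the shift along the tool's x, y, z each as a share of 600 mm, from -1 to 1, then the turn, a rotation vector about the tool's x, y, z each as a share of 2 pi rad, from -1 to 1, then the closure, from 0 (fully open) to 1 (shut). A call has 1 to 8 rows; each row is the pose to reach, as a shift and turn from the pose commanded when the call began, along the tool's axes at that moment, turning the shorter way round; what a row does not reach only later rows make up. A row lasts 1/8 s, in which the tool goes at most 62.5 mm and 10.7 degrees, less where a joint would pass 70% of its speed; a pose out of reach is approached as far as the arm can. A call with a number of a shift or a turn outside -1 to 1 is refused whole. A call with a gripper value outside its range is refused whole. The fingers move at their own pace and stop on an object; FORCE is the grip in N (left out, the last holds). Time passes only in rows, so rows that repeat a pose let the fingers close. It gives the time, the measured TCP pose, the force, the opening and the grip force at its end, in the units of the state.
- get_state(): the state, without advancing time (a new reading comes with each control period).
- read_camera(name): name is "side" or "top"; returns the picture (420x560x3 uint8, red, green, blue); there is no depth.
- get_calibration(name): a dict with "vertical_fov" (degrees; the focal length in pixels is half the picture's height over the tangent of half this angle, whatever the lens; pixels are square), "cx", "cy" (the principal point, pixels), "world_from_camera" (4x4, takes a point from camera to world coordinates). Camera axes: x right, y down, z forward; pixel columns grow to the right and rows downward; lengths in m; the calibration is good to about 2 mm. A picture is of the moment at which its call begins. get_calibration takes no time and is no camera call.
- close_job(): hands the job in; it is judged then, once.
The state is a dict: "clock": time; "q": joint angles; "qd": joint speeds; "tau": joint torques, N m; "ee_pos": TCP position; "eef_rot": TCP orientation; "ft_force": force on the tool from outside, world axes, zero at the start; "moment": the same for the moment, N m; "finger_gap": opening from 0.0 (shut) to 1.0 (fully open); "finger_force": force on a finger pad.
Only numpy, scipy, OpenCV 4.12 (cv2) and the standard library are available. Lean on these libraries where they do the work, as an engineer would, in place of code of your own. Each camera call takes 0.05 s, during which the arm holds its last target. There are 200 camera calls.

TASK

Of the two stands, one has a bent rod and one a straight rod. On the stand with the bent rod, slide the drilled aluminium block along the rod and round the bend until it is up against the stop ring at the other end, over the sample cup, and let go of it there hanging upright. Leave the block on the straight rod where it is.

Things in the scene. Friction and masses are not known exactly. Their poses are not given: they have to be found in the camera images.
- bend_centre (a point): Centre of the quarter-circle bend of the fixed bent rod (12 mm thick, level), at rod-axis height, 130 mm up; z up. In this frame (mm) the rod's axis runs from a post (44 mm foot, top 140 mm up) at (-60, 145) along -y to (-60, 0), round the bend of 60 mm radius to (0, -60), then along +x to a post at (145, -60). A 26 mm stop ring is fixed near each post: y = 105 to 117; x = 100 to 112.
- slider_mid (a point): Centre of the loose aluminium block (0.1-0.2 kg) on the bent rod's first leg: 24 mm along the rod, 32 wide (flat sides), 48 high; a pin hangs 30 mm below. Own x: along the bore, towards the bend at the start; z up. The 20 mm bore is centred 8 mm above this point: 4 mm of play round the rod. Hanging free this point is 12 mm below the rod's axis, bore centred 8 mm. Slides freely.
- stop_face (a point): Point on the rod's axis at the near face of the second stop ring, to which the block comes along this point's +x (axes as bend_centre); seated there, the block's centre is 12 mm short of this point. The sample cup (52 mm wide, 37 mm high, loose) stands below; a vial 60 mm high stands inside the angle of the rod.
- other_slider_mid (a point): Centre of an identical block on the straight rod of the other stand, which stands to the left; not to be moved.

How it is judged:
At the end, for the whole second after the job is handed in: The block hangs upright (within 17 degrees) and still on the second leg of the bent rod, in line with it (within 23 degrees), with no more than 12 mm between it and the second stop ring (x of slider_mid in the frame of stop_face between -0.024 and 0 m and y of slider_mid in the frame of stop_face between -0.012 and 0.012 m and z of slider_mid in the frame of stop_face above -0.025 m and angle between the x axis of slider_mid and the x axis of stop_face, either way round below 0.4 rad and angle between slider_mid's own z axis and vertical below 0.3 rad and linear speed of slider below 0.03 m/s); the robot touches nothing.
It fails at once if the block on the straight rod is moved more than 20 mm (distance of other_slider_mid from where it was at the start of the episode above 0.02 m).
It also fails if it takes over 38 s, if anything falls off the work surface, if the arm or the gripper's body presses on something with over 40 N, if the wrist force passes 120 N, or if a joint passes its speed limit or range.

## Working session

There is one attempt and no reset: what is moved stays moved. The work goes in short steps, Python scripts to look and compute and a shell command to move; the robot and the scene stay as the last step left them, time stands still between calls to the robot, and variables do not carry over. Pictures are saved under pics/ and viewed, at most 10 in all, crops included, and the job is handed in when it is done.

```bash
mkdir -p pics; python3 - <<'E'
from station import *
import cv2
for n in("top","side"):
    cv2.imwrite(f"pics/{n}0.png",cv2.resize(read_camera(n)[:,:,::-1],(800,600),interpolation=cv2.INTER_CUBIC)); print(get_calibration(n))
s=get_state();print(s['clock'],s['ee_pos'],s['eef_rot'],s['finger_gap'])
E
```

```text
{'vertical_fov': 50.63087201816041, 'cx': 284.28636255782214, 'cy': 203.92722029814306, 'world_from_camera': array([[ 0.02848911, -0.97618126,  0.21507793,  0.36299196],
       [-0.99958303, -0.02883425,  0.00153332,  0.05430402],
       [ 0.00470481, -0.21503193, -0.97659569,  1.11640848],
       [ 0.        ,  0.        ,  0.        ,  1.        ]])}
{'vertical_fov': 49.51619788919233, 'cx': 276.79024772345446, 'cy': 208.89563858432945, 'world_from_camera': array([[ 0.89414141, -0.31236074,  0.3208456 ,  0.24011404],
       [-0.44758776, -0.60220284,  0.66107257, -0.60079079],
       [-0.01327899, -0.73469892, -0.67826334,  0.8244862 ],
       [ 0.        ,  0.        ,  0.        ,  1.        ]])}
0.1 [0.19306843 0.62010867 0.18578723] [-4.72191608e-01 -3.10573307e+00  2.57308714e-03] 1.0007085987498723
```

View pics/top0.png

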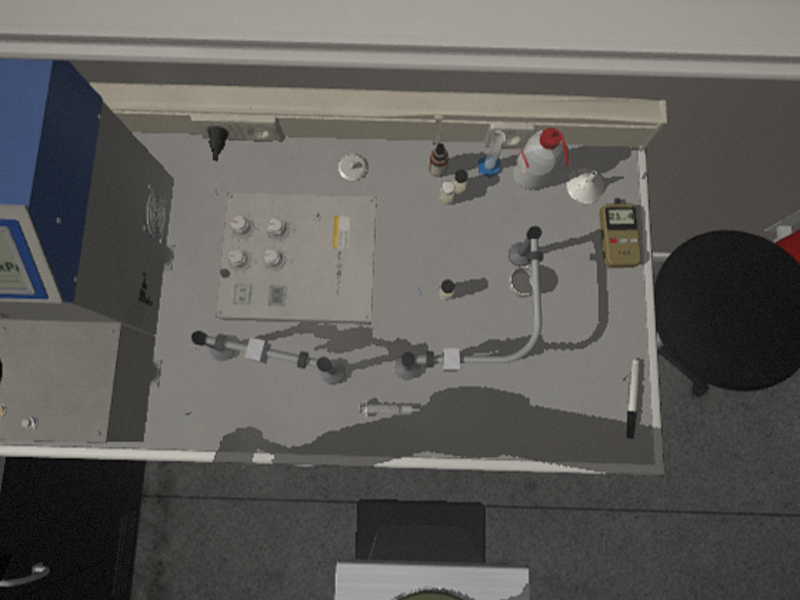

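View pics/side0.png

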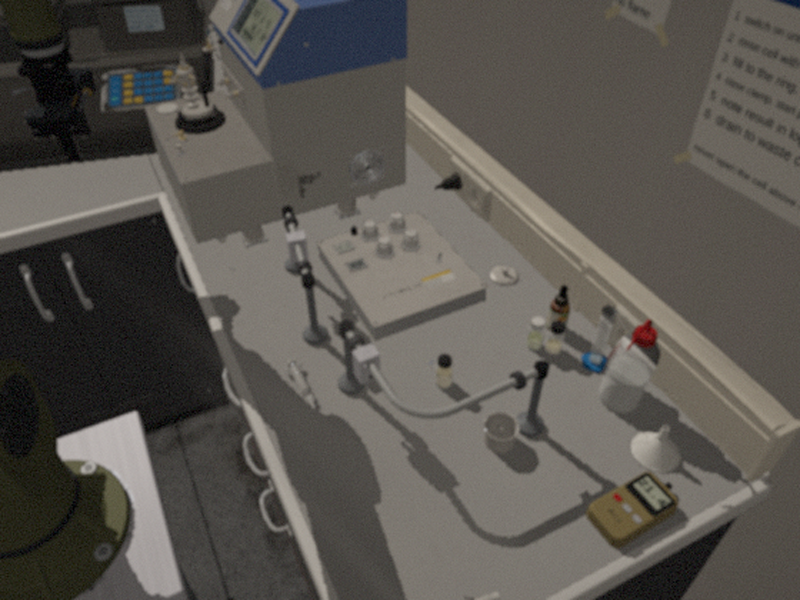

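Both views show the stands. Top view (800 px scale): bent rod posts at (408,360) and (534,233), the block at (452,359), and the straight rod on the left with its block at (256,350). Side view: block at (367,360), second post at (541,371), cup at (500,430). I'll enlarge both.

```bash
python3 - <<'E'
from station import *
import cv2
t=read_camera("top");s=read_camera("side")
cv2.imwrite("pics/t1.png",cv2.resize(t[150:275,265:395][:,:,::-1],None,fx=4.6,fy=4.6,interpolation=cv2.INTER_CUBIC))
cv2.imwrite("pics/s1.png",cv2.resize(s[215:320,225:395][:,:,::-1],None,fx=4.7,fy=4.7,interpolation=cv2.INTER_CUBIC))
E
```

```text
(no output)
```

View pics/t1.png

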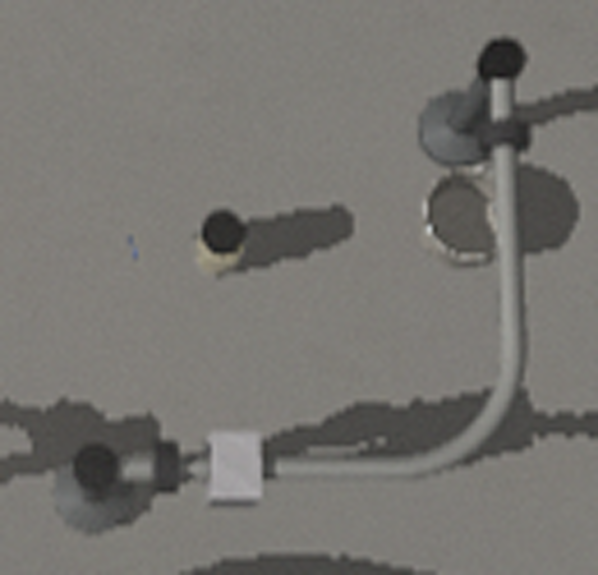

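View pics/s1.png

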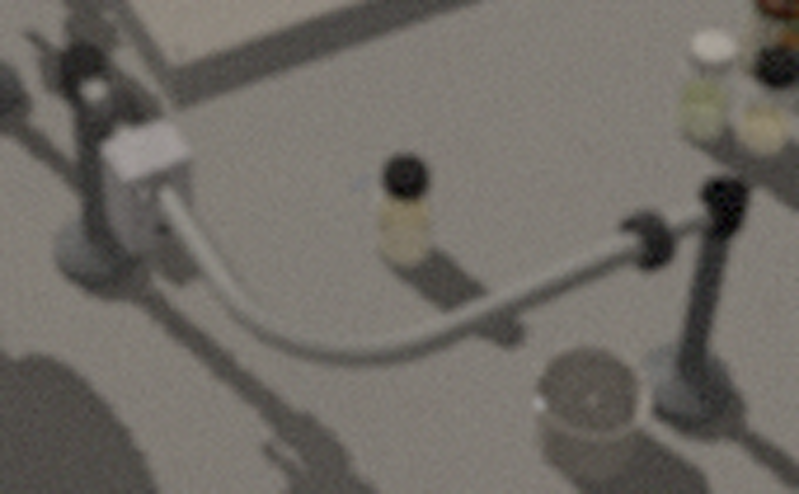

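```bash
cat >h.py <<'E'
import numpy as np
from station import *
def ray(n,u,v):
    c=get_calibration(n);T=c['world_from_camera'];f=210/np.tan(np.radians(c['vertical_fov']/2))
    return T[:3,3],T[:3,:3]@np.array([(u-c['cx'])/f,(v-c['cy'])/f,1])
def atz(n,u,v,z):
    o,d=ray(n,u,v);return o+d*(z-o[2])/d[2]
def proj(n,p):
    c=get_calibration(n);T=c['world_from_camera'];f=210/np.tan(np.radians(c['vertical_fov']/2))
    q=T[:3,:3].T@(np.array(p)-T[:3,3]);return np.array([c['cx']+f*q[0]/q[2],c['cy']+f*q[1]/q[2]])
E
python3 - <<'E'
from h import *
from scipy.optimize import least_squares
np.set_printoptions(precision=4,suppress=True)
t=lambda u,v:(265+u/4.6,150+v/4.6); s=lambda u,v:(225+u/4.7,215+v/4.7)
obs=[("top",t(97,465),(-.06,.145,.14)),("top",t(502,59),(.145,-.06,.14)),("top",t(167,466),(-.06,.111,.13)),("top",t(504,133),(.106,-.06,.13)),
("side",s(85,68),(-.06,.145,.135)),("side",s(724,200),(.145,-.06,.135)),("side",s(648,240),(.106,-.06,.13)),("top",t(500,433),(-.0424,-.0424,.13))]
def w(p,m):
    c,S=np.cos(p[2]),np.sin(p[2]);return np.array([p[0]+c*m[0]-S*m[1],p[1]+S*m[0]+c*m[1],m[2]])
for names in(("top",),("side",),("top","side")):
    o=[x for x in obs if x[0] in names]
    r=least_squares(lambda p:np.concatenate([proj(n,w(p,m))-uv for n,uv,m in o]),[.55,-.1,0],loss='soft_l1')
    print(names,r.x);print(r.fun.reshape(-1,2))
p=r.x
print("block top",[atz("top",*t(*c),.142)[:2] for c in((207,432),(260,430),(264,502),(210,505))],np.mean([atz("top",*t(*c),.142)[:2] for c in((207,432),(260,430),(264,502),(210,505))],0))
print("vial",atz("top",*t(222,232),.06),"cup",atz("top",*t(462,213),.037))
for m in((-.06,.145,.13),(-.06,.093,.13),(-.06,0,.13),(0,-.06,.13),(.1,-.06,.13),(.088,-.06,.118),(.145,-.06,.14)):print(m,w(p,m))
E
```

```text
('top',) [ 0.5362 -0.0944  0.0332]
[[ 0.1413  0.2374]
 [ 0.6308 -0.8793]
 [ 0.1786  0.4539]
 [ 0.1336  0.5442]
 [-3.6442 -0.5406]]
('side',) [ 0.5372 -0.0949  0.0307]
[[-0.6594 -0.3642]
 [ 0.2983 -0.1341]
 [ 0.2289  0.2952]]
('top', 'side') [ 0.5366 -0.0947  0.0324]
[[ 0.2781 -0.005 ]
 [ 0.8244 -1.0344]
 [ 0.3124  0.2259]
 [ 0.3138  0.3879]
 [-1.0167 -0.2677]
 [-0.0221 -0.2052]
 [-0.0722  0.2445]
 [-3.5101 -0.7132]]
block top [array([ 0.489 , -0.0034]), array([ 0.4907, -0.0288]), array([ 0.4564, -0.031 ]), array([ 0.4542, -0.0054])] [ 0.4726 -0.0172]
vial [ 0.6065 -0.0145  0.06  ] cup [ 0.6262 -0.1463  0.037 ]
(-0.06, 0.145, 0.13) [0.4719 0.0482 0.13  ]
(-0.06, 0.093, 0.13) [ 0.4736 -0.0037  0.13  ]
(-0.06, 0, 0.13) [ 0.4767 -0.0967  0.13  ]
(0, -0.06, 0.13) [ 0.5386 -0.1547  0.13  ]
(0.1, -0.06, 0.13) [ 0.6385 -0.1515  0.13  ]
(0.088, -0.06, 0.118) [ 0.6265 -0.1519  0.118 ]
(0.145, -0.06, 0.14) [ 0.6835 -0.15    0.14  ]
```

Rod pose fits both cameras to about 0.5 px. I dropped one bend point that I misread. The block lies on the modelled rod and its size matches. Next, a helper to work out the approach moves.

```bash
cat >>h.py <<'E'
from scipy.spatial.transform import Rotation as R
np.set_printoptions(precision=4,suppress=True)
def pose(x,y,z,yaw): # yaw deg of tool y axis, tool z down
    a=np.radians(yaw);Y=np.array([np.cos(a),np.sin(a),0]);Z=np.array([0,0,-1.])
    return np.array([x,y,z]),R.from_matrix(np.c_[np.cross(Y,Z),Y,Z])
def here():
    s=get_state();return np.array(s['ee_pos']),R.from_rotvec(s['eef_rot'])
def rows(start,targets):
    p,r=start
    for t in targets:
        q,k=pose(*t);print(np.r_[r.inv().apply(q-p)/.6,(r.inv()*k).as_rotvec()/(2*np.pi)].round(4))
P=(.5366,-.0947,.0324)
def rod(s,off=0): # s: arc length from start of bend (neg = first leg) -> x,y,yaw of tool y
    c=P
    if s<0:m=(-.06,-s);a=0
    elif s<.06*np.pi/2:
        a=s/.06;m=(-.06*np.cos(a),-.06*np.sin(a))
    else:m=(s-.06*np.pi/2,-.06);a=np.pi/2
    C,S=np.cos(c[2]),np.sin(c[2])
    return c[0]+C*m[0]-S*m[1],c[1]+S*m[0]+C*m[1],np.degrees(c[2]+a)
E
python3 - <<'E'
from h import *
h=here()
print(h[1].as_matrix())
rows(h,[(.2,.60,.27,70),(.30,.36,.27,45)])
print()
rows(pose(.30,.36,.27,45),[(.4735,-.017,.27,1.9),(.4735,-.017,.19,1.9)])
E
```

```text
[[-0.9548  0.2972 -0.0003]
 [ 0.2972  0.9548 -0.0011]
 [-0.0001 -0.0011 -1.    ]]
[-0.021  -0.029  -0.1398 -0.0002  0.      0.0075]
[-0.299  -0.3614 -0.1394 -0.0002  0.0001  0.077 ]

[-0.6488 -0.2398  0.      0.      0.      0.1197]
[-0.6488 -0.2398  0.1333  0.      0.      0.1197]
```

```bash
python3 -m inch '[[-0.02,-0.03,-0.14,0,0,0.007,0],[-0.02,-0.03,-0.14,0,0,0.007,0],[-0.1,-0.13,-0.14,0,0,0.025,0],[-0.2,-0.25,-0.14,0,0,0.05,0],[-0.3,-0.36,-0.14,0,0,0.077,0],[-0.3,-0.36,-0.14,0,0,0.077,0],[-0.3,-0.36,-0.14,0,0,0.077,0]]'
python3 - <<'E'
from h import *
rows(here(),[(.4735,-.017,.27,1.9),(.4735,-.017,.19,1.9)])
E
```

```text
clock: 1.08
ee_pos: [0.3036, 0.3568, 0.2714]
eef_rot: [1.213, 2.897, 0.001]
ft_force: [0.5, 1.2, 0.6]
finger_gap: 1.002
finger_force: 0.0
[-0.6426 -0.2355  0.0023  0.0002 -0.      0.1185]
[-0.6426 -0.2356  0.1356  0.0002 -0.      0.1185]
```

```bash
python3 -m inch '[[-0.642,-0.236,0,0,0,0.118,0],[-0.642,-0.236,0,0,0,0.118,0],[-0.642,-0.236,0,0,0,0.118,0],[-0.642,-0.236,0,0,0,0.118,0],[-0.642,-0.236,0,0,0,0.118,0],[-0.642,-0.236,0,0,0,0.118,0],[-0.642,-0.236,0.12,0,0,0.118,0],[-0.642,-0.236,0.12,0,0,0.118,0]]'
python3 - <<'E'
from h import *
import cv2
h=here();print(h[1].as_matrix())
rows(h,[(.4735,-.017,.101,1.9)])
t=read_camera("top");s=read_camera("side")
a=cv2.resize(t[180:280,260:360][:,:,::-1],(400,400));b=cv2.resize(s[190:310,180:300][:,:,::-1],(400,400))
cv2.imwrite("pics/p2.png",cv2.hconcat([a,b]))
E
```

```text
clock: 2.08
ee_pos: [0.4716, -0.0127, 0.1961]
eef_rot: [-2.173, -2.265, 0.006]
ft_force: [0.3, 0.1, -0.2]
finger_gap: 0.999
finger_force: 0.0
[[-0.0415  0.9991 -0.0045]
 [ 0.9991  0.0415 -0.0009]
 [-0.0007 -0.0046 -1.    ]]
[-0.0072  0.0036  0.1585 -0.0007  0.0001  0.0013]
```

View pics/p2.png

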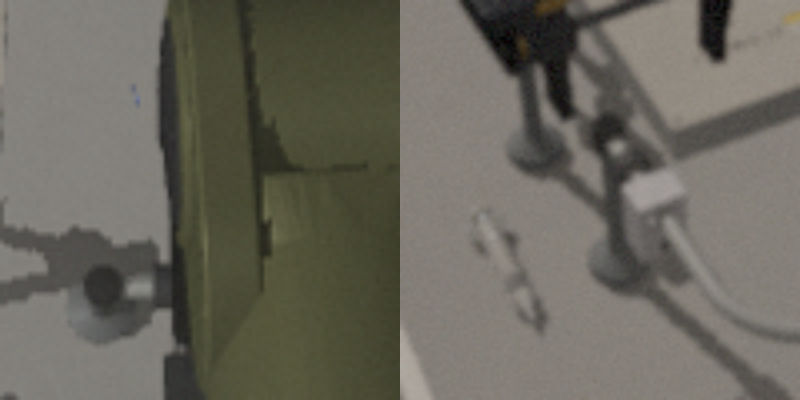

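Top view is covered by the arm. In the side view the fingertips at (560,105) and (715,45) straddle the block at (660,195), so I'll descend and close.

```bash
python3 -m inch '[[-0.006,0.003,0.05,0,0,0.001,0],[-0.006,0.003,0.1,0,0,0.001,0],[-0.006,0.003,0.158,0,0,0.001,0],[-0.006,0.003,0.158,0,0,0.001,0],[-0.006,0.003,0.158,0,0,0.001,0]]'
python3 - <<'E'
from h import *
h=here();rows(h,[(.4735,-.017,.101,1.9)])
E
python3 -m inch '[[0,0,0,0,0,0,0.3],[0,0,0,0,0,0,0.5]]' 12
```

```text
clock: 2.8
ee_pos: [0.4766, -0.0138, 0.106]
eef_rot: [2.176, 2.264, 0.004]
ft_force: [-0.1, 0.5, 0.3]
finger_gap: 1.001
finger_force: 0.0
[-0.0051 -0.0054  0.0084  0.0004 -0.0001  0.001 ]
clock: 3.05
ee_pos: [0.4759, -0.0149, 0.1051]
eef_rot: [2.179, 2.262, 0.003]
ft_force: [1.0, -0.6, 0.5]
finger_gap: 0.852
finger_force: 0.0
```

```bash
python3 -m inch '[[-0.003,-0.003,0.004,0,0,0,1],[-0.003,-0.003,0.004,0,0,0,1],[-0.003,-0.003,0.004,0,0,0,1],[-0.003,-0.003,0.004,0,0,0,1],[-0.003,-0.003,0.004,0,0,0,1],[-0.003,-0.003,0.004,0,0,0,1],[-0.003,-0.003,0.004,0,0,0,1],[-0.003,-0.003,0.004,0,0,0,1]]' 12; python3 -m inch '[[0,0,0,0,0,0,1],[0,0,0,0,0,0,1]]'
```

```text
clock: 4.05
ee_pos: [0.4739, -0.017, 0.1018]
eef_rot: [2.179, 2.262, 0.001]
ft_force: [3.0, -0.4, -0.1]
finger_gap: 0.36
finger_force: 12.0
clock: 4.3
ee_pos: [0.4738, -0.017, 0.1018]
eef_rot: [2.179, 2.262, 0.001]
ft_force: [2.5, 1.0, 0.7]
finger_gap: 0.363
finger_force: 12.0
```

```bash
python3 -m inch '[[0,0,-0.007,0,0,0,1],[0,0,-0.007,0,0,0,1],[0,0,-0.007,0,0,0,1],[0,0,-0.007,0,0,0,1]]' 20
python3 - <<'E'
from h import *
f=[];
for i in range(5):
    read_camera("side"); f.append(get_state()['ft_force'])
print(np.array(f))
h=here()
print(h[0],h[1].as_matrix())
for s in (-.0775,):print(rod(s))
rows(h,[(rod(s)[0],rod(s)[1],h[0][2],rod(s)[2]) for s in(-.06,-.045,-.03,-.015,0)])
E
```

```text
clock: 4.8
ee_pos: [0.4729, -0.0171, 0.1055]
eef_rot: [-2.179, -2.262, 0.001]
ft_force: [-0.4, -0.4, -1.1]
finger_gap: 0.359
finger_force: 20.0
[[-0.3854 -0.2045 -1.0662]
 [ 0.6772 -0.312  -1.0543]
 [-0.27   -0.1461 -1.2521]
 [ 0.6584  0.3159 -0.7724]
 [ 0.1487 -0.5386 -0.0313]]
[ 0.4732 -0.017   0.1057] [[-0.0375  0.9993 -0.0001]
 [ 0.9993  0.0375 -0.    ]
 [ 0.     -0.0001 -1.    ]]
(np.float64(0.47412092934660754), np.float64(-0.019184334537207484), np.float64(1.8563832562238671))
[-0.0328  0.0012 -0.     -0.     -0.      0.0008]
[-0.0578  0.0011 -0.     -0.     -0.      0.0008]
[-0.0828  0.0009 -0.     -0.     -0.      0.0008]
[-0.1078  0.0008 -0.     -0.     -0.      0.0008]
[-0.1328  0.0007 -0.     -0.     -0.      0.0008]
```

```bash
python3 -m inch '[[-0.025,0.001,0,0,0,0.001,1],[-0.05,0.001,0,0,0,0.001,1],[-0.075,0.001,0,0,0,0.001,1],[-0.1,0.001,0,0,0,0.001,1],[-0.125,0.001,0,0,0,0.001,1],[-0.133,0.001,0,0,0,0.001,1],[-0.133,0.001,0,0,0,0.001,1]]'
python3 - <<'E'
from h import *
h=here();print(h[0],rod(0))
print(get_state()['ft_force'])
rows(h,[(rod(s)[0],rod(s)[1],.1057,rod(s)[2]) for s in np.arange(0,9)*.06*np.pi/16])
E
```

```text
clock: 5.92
ee_pos: [0.4769, -0.0969, 0.1057]
eef_rot: [-2.187, -2.255, -0.0]
ft_force: [-0.3, 0.1, -1.1]
finger_gap: 0.358
finger_force: 20.0
[ 0.4769 -0.0969  0.1057] (np.float64(0.47663149004510624), np.float64(-0.0966436598956119), np.float64(1.8563832562238671))
[-0.2559  0.1133 -1.0631]
[ 0.0005 -0.0004  0.     -0.     -0.     -0.0003]
[-0.019   0.0016  0.     -0.     -0.     -0.0315]
[-0.0378  0.0073  0.     -0.     -0.     -0.0628]
[-0.0551  0.0166 -0.     -0.     -0.     -0.094 ]
[-0.0702  0.029  -0.     -0.     -0.     -0.1253]
[-0.0826  0.0442 -0.     -0.     -0.     -0.1565]
[-0.0918  0.0615 -0.     -0.     -0.     -0.1878]
[-0.0975  0.0803 -0.     -0.     -0.     -0.219 ]
[-0.0994  0.0998 -0.      0.     -0.     -0.2503]
```

```bash
python3 -m inch '[[-0.0098,0.0005,0,0,0,-0.0156,1],[-0.0195,0.0019,0,0,0,-0.0313,1],[-0.029,0.0043,0,0,0,-0.047,1],[-0.038,0.0076,0,0,0,-0.0625,1],[-0.047,0.0118,0,0,0,-0.078,1],[-0.0555,0.017,0,0,0,-0.094,1],[-0.063,0.0227,0,0,0,-0.1094,1],[-0.0705,0.029,0,0,0,-0.125,1]]'
python3 -m inch '[[0,0,0,0,0,0,1],[0,0,0,0,0,0,1]]'
python3 - <<'E'
from h import *
h=here();print(h[0],h[1].as_matrix()[:,1],rod(.03*np.pi/2))
print(get_state()['ft_force'],get_state()['q'])
rows(h,[(rod(s)[0],rod(s)[1],.1057,rod(s)[2]) for s in np.arange(8,17)*.06*np.pi/32])
E
```

```text
clock: 6.92
ee_pos: [0.4959, -0.1376, 0.1056]
eef_rot: [-1.15, -2.923, -0.001]
ft_force: [-0.7, 0.3, -2.2]
finger_gap: 0.361
finger_force: 20.0
clock: 7.18
ee_pos: [0.4955, -0.1378, 0.1056]
eef_rot: [-1.158, -2.92, -0.0]
ft_force: [-0.4, -0.4, -1.9]
finger_gap: 0.361
finger_force: 20.0
[ 0.4955 -0.1378  0.1056] [0.6853 0.7283 0.0001] (np.float64(0.4955702350457491), np.float64(-0.13847851513926585), np.float64(46.856383256223864))
[-0.3739 -0.4252 -1.9277] [-0.4828  0.099   0.7473  1.9113 -0.0737  1.159   1.1074]
[-0.0009 -0.0007 -0.0001  0.     -0.0001 -0.0003]
[-0.0107 -0.0002 -0.0001  0.     -0.0001 -0.0159]
[-0.0204  0.0012 -0.0001  0.     -0.0001 -0.0316]
[-0.0299  0.0036 -0.0001  0.     -0.0001 -0.0472]
[-0.0391  0.007  -0.0001  0.     -0.0001 -0.0628]
[-0.048   0.0112 -0.0001  0.     -0.0001 -0.0784]
[-0.0564  0.0162 -0.0001  0.     -0.0001 -0.0941]
[-0.0643  0.0221 -0.0001  0.     -0.0001 -0.1097]
[-0.0715  0.0287 -0.0002  0.     -0.0001 -0.1253]
```

```bash
python3 -m inch '[[-0.0107,0,0,0,0,-0.016,1],[-0.0204,0.0012,0,0,0,-0.0315,1],[-0.03,0.0036,0,0,0,-0.047,1],[-0.039,0.007,0,0,0,-0.063,1],[-0.048,0.0112,0,0,0,-0.0785,1],[-0.0564,0.0162,0,0,0,-0.094,1],[-0.0643,0.022,0,0,0,-0.11,1],[-0.0715,0.0287,0,0,0,-0.125,1]]'
python3 -m inch '[[0,0,0,0,0,0,1],[0,0,0,0,0,0,1]]'
python3 - <<'E'
from h import *
h=here();E=.06*np.pi/2;print(h[0],h[1].as_matrix()[:,1],rod(E))
print(get_state()['ft_force'],get_state()['q'])
rows(h,[(rod(s)[0],rod(s)[1],.1057,rod(s)[2]) for s in E+np.array([0,.03,.06,.08,.086,.088])])
E
```

```text
clock: 8.18
ee_pos: [0.5387, -0.1547, 0.1057]
eef_rot: [0.053, -3.141, -0.001]
ft_force: [0.6, -0.4, -1.2]
finger_gap: 0.365
finger_force: 20.0
clock: 8.43
ee_pos: [0.5384, -0.155, 0.1057]
eef_rot: [0.046, -3.141, -0.001]
ft_force: [0.0, 0.0, -0.8]
finger_gap: 0.361
finger_force: 20.0
[ 0.5384 -0.155   0.1057] [-0.0295  0.9996  0.0004] (np.float64(0.5385436598956118), np.float64(-0.15466850995489376), np.float64(91.85638325622386))
[ 0.0165  0.0387 -0.8172] [-0.3657  0.2138  0.6783  1.803  -0.1451  1.1752  1.958 ]
[-0.0002  0.0005 -0.      0.0001 -0.     -0.0005]
[-0.0502  0.0007 -0.      0.0001 -0.     -0.0005]
[-0.1002  0.0008 -0.0001  0.0001 -0.     -0.0005]
[-0.1336  0.0009 -0.0001  0.0001 -0.     -0.0005]
[-0.1436  0.0009 -0.0001  0.0001 -0.     -0.0005]
[-0.1469  0.001  -0.0001  0.0001 -0.     -0.0005]
```

```bash
python3 -m inch '[[-0.025,0.001,0,0,0,0,1],[-0.05,0.001,0,0,0,0,1],[-0.075,0.001,0,0,0,0,1],[-0.1,0.001,0,0,0,0,1],[-0.12,0.001,0,0,0,0,1],[-0.135,0.001,0,0,0,0,1],[-0.14,0.001,0,0,0,0,1],[-0.14,0.001,0,0,0,0,1]]'
python3 -m inch '[[-0.003,0,0,0,0,0,1],[-0.003,0,0,0,0,0,1]]'
python3 -m inch '[[-0.003,0,0,0,0,0,1],[-0.003,0,0,0,0,0,1]]'
python3 - <<'E'
from h import *
h=here();E=.06*np.pi/2;print(h[0],rod(E+.088),get_state()['ft_force'])
import cv2
s=read_camera("side");cv2.imwrite("pics/s3.png",cv2.resize(s[220:320,285:405][:,:,::-1],None,fx=5,fy=5,interpolation=cv2.INTER_CUBIC))
E
```

```text
clock: 9.43
ee_pos: [0.6225, -0.1522, 0.1057]
eef_rot: [0.049, -3.141, -0.0]
ft_force: [-0.6, 0.7, -1.4]
finger_gap: 0.361
finger_force: 20.0
clock: 9.68
ee_pos: [0.6243, -0.152, 0.1059]
eef_rot: [-0.049, 3.141, 0.0]
ft_force: [-0.6, 0.3, -1.3]
finger_gap: 0.364
finger_force: 20.0
clock: 9.93
ee_pos: [0.6263, -0.1519, 0.1058]
eef_rot: [-0.049, 3.141, 0.0]
ft_force: [0.7, -0.3, -2.4]
finger_gap: 0.361
finger_force: 20.0
[ 0.6263 -0.1519  0.1058] (np.float64(0.6264974744961226), np.float64(-0.15181780877466297), np.float64(91.85638325622386)) [ 0.7408 -0.2964 -2.38  ]
```

View pics/s3.png

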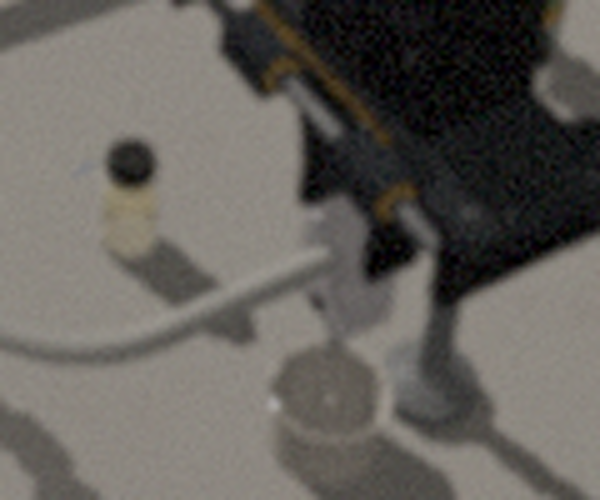

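The block (345,265) is on the second leg with its pin over the cup (325,395), held upright. I'll feel gently for the ring.

```bash
for i in 1; do python3 -m inch '[[-0.002,0,0,0,0,0,1],[-0.002,0,0,0,0,0,1]]' | grep -E 'ee_pos|ft'; done; python3 -m inch '[[-0.002,0,0,0,0,0,1],[-0.002,0,0,0,0,0,1]]'| grep -E 'ee_pos|ft'
```

```text
ee_pos: [0.6275, -0.1519, 0.1058]
ft_force: [0.4, 0.7, -1.9]
ee_pos: [0.6277, -0.1519, 0.1056]
ft_force: [-3.0, 0.3, 0.5]
```

Contact with the ring. Back off 1 mm, lower the block until it hangs on the rod, then open.

```bash
python3 -m inch '[[0.0025,0,0,0,0,0,1],[0.0025,0,0.004,0,0,0,1],[0.0025,0,0.0065,0,0,0,1],[0.0025,0,0.0065,0,0,0,1]]' 8; python3 -m inch '[[0,0,0,0,0,0,0.62],[0,0,0,0,0,0,0.6],[0,0,0,0,0,0,0.5],[0,0,0,0,0,0,0.4],[0,0,0,0,0,0,0.25],[0,0,0,0,0,0,0.1],[0,0,0,0,0,0,0.1],[0,0,0,0,0,0,0.1]]'
```

```text
clock: 10.98
ee_pos: [0.6275, -0.1518, 0.1021]
eef_rot: [-0.049, 3.14, 0.0]
ft_force: [-0.7, 1.0, 0.9]
finger_gap: 0.367
finger_force: 8.0
clock: 11.98
ee_pos: [0.6271, -0.1519, 0.1019]
eef_rot: [-0.049, 3.141, 0.0]
ft_force: [0.4, -0.2, -0.3]
finger_gap: 0.885
finger_force: 0.0
```

```bash
python3 -m inch '[[0,0,-0.05,0,0,0,0.1],[0,0,-0.1,0,0,0,0.1],[0,0,-0.2,0,0,0,0.1],[0,0,-0.25,0,0,0,0.1],[0.05,-0.1,-0.25,0,0,0,0.1],[0.05,-0.2,-0.25,0,0,0,0.1],[0.05,-0.2,-0.25,0,0,0,0.1],[0.05,-0.2,-0.25,0,0,0,0.1]]'
python3 - <<'E'
from h import *
import cv2
s=read_camera("side");t=read_camera("top")
a=cv2.resize(s[220:320,285:385][:,:,::-1],(400,400),interpolation=cv2.INTER_CUBIC);b=cv2.resize(t[140:240,315:415][:,:,::-1],(400,400),interpolation=cv2.INTER_CUBIC)
cv2.imwrite("pics/f.png",cv2.hconcat([a,b]))
E
```

```text
clock: 12.98
ee_pos: [0.6009, -0.2728, 0.2517]
eef_rot: [-0.048, 3.141, 0.001]
ft_force: [0.2, 0.4, -0.6]
finger_gap: 0.899
finger_force: 0.0
```

View pics/f.png

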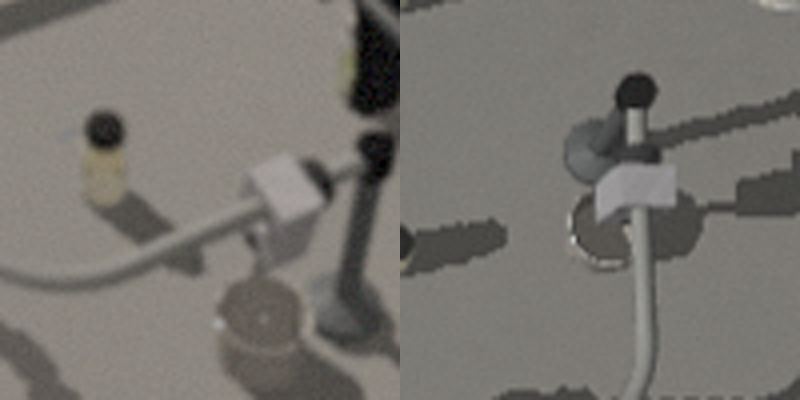

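Side view: block at (285,205) is against the ring (315,180), with the pin over the cup. The top view hints at some roll, so I'll let it settle and compare with the projected upright block.

```bash
python3 -m inch '[[0,0,0,0,0,0,0.1],[0,0,0,0,0,0,0.1],[0,0,0,0,0,0,0.1],[0,0,0,0,0,0,0.1],[0,0,0,0,0,0,0.1],[0,0,0,0,0,0,0.1],[0,0,0,0,0,0,0.1],[0,0,0,0,0,0,0.1]]' >/dev/null
python3 - <<'E'
from h import *
import cv2
C,S=np.cos(P[2]),np.sin(P[2])
def pr(n,x0,dx,dy,z):
    m=(x0+dx,-.06+dy);return proj(n,(P[0]+C*m[0]-S*m[1],P[1]+S*m[0]+C*m[1],z))
out=[]
for n,(u0,v0) in(("side",(320,235)),("top",(350,160))):
    im=read_camera(n)[v0:v0+50,u0:u0+50][:,:,::-1];im=cv2.resize(im,(400,400),interpolation=cv2.INTER_CUBIC)
    for z,col in((.142,(0,255,0)),(.094,(0,0,255))):
        q=[((pr(n,.087,a*.012,b*.016,z)-(u0,v0)+.5)*8).astype(int) for a,b in((1,1),(1,-1),(-1,-1),(-1,1))]
        cv2.polylines(im,[np.array(q)],True,col,1)
    out.append(im)
cv2.imwrite("pics/g.png",cv2.hconcat(out))
E
```

```text
(no output)
```

View pics/g.png

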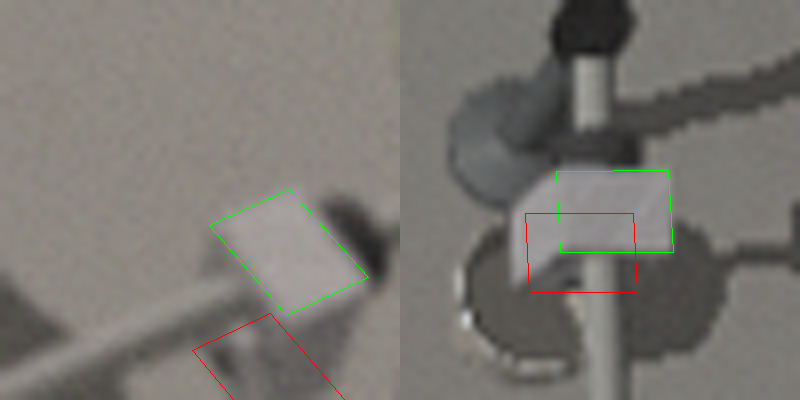

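The top face matches the projected seated, upright block in both views. Any residual roll is about 4°, inside the 17° limit. Handing in.

```bash
python3 -c "
from station import *
print(get_state()['clock']);print(close_job())"
```

```text
14.175
the job is handed in; nothing more can be done
None
```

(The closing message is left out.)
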